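Fetch the garlic from the blocked wire drawer

ROBOT

A 6-joint arm with a two-finger parallel gripper is mounted at the origin on a cart in front of the work surface, level with it; the furniture and walls round the work are solid. World frame = base frame: x ahead of the robot, y to its left, z up, the work surface at z = 0. Lengths are in m, angles in rad, forces in N, time in s.
With the tool pointing down it reaches from about 0.35 to 0.775 m from the base axis. Payload 7.3 kg.
Tool frame: the origin (TCP) lies at the very end of the fingers, on their centre line; the grasp point (between the pads) lies 19 mm behind it; z points along the fingers, y is the line along which they close (so a half turn about z gives the same grasp; the last joint's range is limited). The gripper opens to 92 mm and grips with 3 to 60 N. Pads are 19 mm wide; open, the fingers measure 130 mm over their backs; the gripper's body (75 mm by 190 mm) begins 47 mm behind the grasp point.
Start: joints at [1.095, 0.342, 1.524, -0, 1.275, -0.146], TCP at [0.17, 0.497, 0.227] pointing down, gripper open.
Joint ranges: [-2.53, 2.53], [-0.77, 2.02], [0.04, 2.7], [-1, 4.14], [0.28, 2.66], [-3.11, 3.11]. Speed limits (rad/s): [2.57, 2.57, 3.14, 3.14, 3.14, 3.14].

INTERFACE

Orientations are given as [roll, pitch, yaw] about the fixed x, y, z axes, in that order (R = Rz(yaw) Ry(pitch) Rx(roll)).
In Python, from cell import robot, read_camera, get_calibration gives the robot as it stands. The module is installed in compiled form; this text tells all that it offers.
- The arm moves only by the tool send_rows, never from a script. Its argument "plan" is a list of rows, each a list of 2 entries, a list of its own where there are three numbers: the shift along the tool's x, y, z as a fraction of full scale, then the turn, a rotation vector about the tool's x, y, z as a fraction of full scale. A call has exactly 10 rows; each row shifts and turns the commanded pose from where the row before left it, along the tool's axes as they then stand; what a row does not reach is not made up. Full scale, the value 1, is 0.025 m for a shift and 90 degrees for a turn. A row lasts 1/8 s, in which the tool goes at most 62.5 mm and 10.7 degrees, less where a joint would pass 70% of its speed; a pose out of reach is approached as far as the arm can. A call with a number of a shift or a turn outside -1 to 1 is refused whole. A call with a gripper value outside its range is refused whole. "gripper" is the opening, from -1 (shut) to 1 (fully open), so that 0 is half open, set as the call begins (left out, the last holds). The fingers move at their own pace and stop on an object; "force" is the grip in N (left out, the last holds). Time passes only in rows, so rows that do not move let the fingers close, or fill a call up. It gives the time, the measured TCP pose, the force, the opening and the grip force at its end, in the units of the state.
- robot.observe(): the state, without advancing time (a new reading comes with each control period).
- read_camera(name): name is "scene" or "side" or "wrist"; returns (picture, depth): 480x640x3 uint8, blue, green, red; 480x640 float32, m along the optical axis (not along the pixel's ray), 0 where there is no reading.
- get_calibration(name): a dict with "intrinsics" (3x3 intrinsics, pixels), "dist_coeffs" ([k1, k2, p1, p2, k3] as OpenCV has them; the pictures are not rectified), "rvec" (rotation vector, rad) and "tvec" (3), from world to camera coordinates, as OpenCV has them. Camera axes: x right, y down, z forward; pixel columns grow to the right and rows downward; lengths in m; the calibration is good to about 2 mm. A picture is of the moment at which its call begins: read the wrist's pose just before it. get_calibration takes no time and is no camera call; for the wrist camera it gives the pose at the moment of the call.
- robot.hand_in(): hands the job in; it is judged then, once.
The state is a dict: "time": time; "qpos": joint angles; "qvel": joint speeds; "joint_efforts": joint torques, N m; "tool_pos": TCP position; "tool_rot": TCP orientation; "contact_force": force on the tool from outside, world axes, zero at the start; "torque": the same for the moment, N m; "opening": finger opening in m; "grip_force": force on a finger pad.
Only numpy, scipy, OpenCV 4.12 (cv2) and the standard library are available. Lean on these libraries where they do the work, as an engineer would, in place of code of your own. Each camera call takes 0.05 s, during which the arm holds its last target. There are 200 camera calls.

TASK

Get the garlic out of the little wire drawer on the worktop and put it in the white dish where that stands; the lemon stays in the drawer. The pepper mill and the honey jar stand in front of the drawer: first stand both aside, without knocking them over, so that it can be opened. When the garlic is in the dish, shut the drawer fully and stand the mill and the jar, upright, each back on the very spot where it stood; leave the spice flask alone.

Things in the scene. Friction and masses are not known exactly. Their poses are not given: they have to be found in the camera images.
- garlic_mid (a point): bulb of garlic, pale, 56 mm wide and 56 mm high with a short stalk on top, widest about half-way up; lies in one of the two compartments of the wire drawer, its middle 28 mm above the compartment's floor. This point is its middle, half-way up.
- lemon_mid (a point): lemon, 72 x 57 x 58 mm, lying in the other compartment of the drawer; stays there. This point is its middle.
- mill_mid (a point): wooden pepper mill, loose, 150 mm high, standing upright in front of the drawer. Body round, 58 mm across up to 108 mm high, head 50 mm across from 109 to 139 mm, small metal button on top. This point is its middle, 75 mm above its foot; z along its axis.
- jar_mid (a point): honey jar with black lid, loose, 94 mm high, standing upright in front of the drawer beside the mill. Body 60 mm across, lid 63 mm across from 83 mm up. This point is its middle, 47 mm above its foot; z along its axis.
- flask_mid (a point): spice flask with white cap, loose, 49 mm wide, 105 mm high, standing behind the white dish; a bystander to be left alone. This point is its middle, half-way up. Mind the wall cupboards over the back of the worktop: their front hangs 100 mm farther back than the shut drawer's knob (x = 0.58 m, y below -0.08 m), from 0.45 m above the worktop upward.
- prep_dish: open round white dish, loose, on the worktop beside the drawer unit: rim 132 mm across, 32 mm high, wall 4 mm, inside floor 5 mm above the worktop and 90 mm across. Origin: centre of its underside. The worktop between it and the worktop's front edge is free: 70 to 140 mm from the dish's centre towards the robot (-x), 90 mm to either side.
- wire_unit: fixed low drawer unit of black wire, 232 mm wide, 112 deep, 80 high; its roof is a grid of wires 28 mm apart through which the drawer's contents are seen. Origin: on the worktop below the tip of the knob (drawer shut), 30 mm before the front face; x to its back, y to its left seen from the robot; the drawer comes out along -x. Mill and jar stand 50 mm before the origin, 58 mm to either side.
- wire_drawer (a joint): opening of the drawer in m: 0 shut, 0.085 out (stop); slides with 1 N, stays where left. Wooden front 12 mm thick, upper edge 70 mm above the worktop; two compartments left and right of a thin divider, each 88 mm long and 104 wide, floor 11 mm, wire walls 30 mm above the worktop. Contents lie 45 to 55 mm behind the front face: fingers fit left and right of the garlic with the drawer fully out.
- drawer_knob (a point): middle of the round steel knob on the drawer front, moves with the drawer: head a cylinder 28 mm across, its axis along the sliding direction, from 9 to 30 mm out from the front face; this point lies on the axis 19 mm out and 45 mm above the worktop. It can be pinched from above, a finger at its left and one at its right.

How it is judged:
By the outcome, as a careful person would: the job done as asked, in the order asked, and still so for the second after the job is handed in, with the robot touching nothing.
It also fails if it takes over 115 s, if anything falls off the work surface, if the arm or the gripper's body presses on something with over 40 N, if the wrist force passes 120 N, or if a joint passes its speed limit or range.

## Working session

There is one attempt and no reset: what is moved stays moved. The work goes in short steps, Python scripts to look and compute and a tool call to move; the robot and the scene stay as the last step left them, time stands still between calls to the robot, and variables do not carry over. Pictures are saved under pics/ and viewed, at most 14 in all, crops included, and the job is handed in when it is done.

Besides the shell and the picture viewer there is one more tool, called as name(argument=value, ...), one argument or row to a line, values as JSON. send_rows: Moves the arm, as the interface text tells. Shift numbers are shares of 0.025 m and turn numbers shares of 90 degrees, none past 1 either way. Its arguments: {"type":"object","properties":{"plan":{"type":"array"},"gripper":{"type":"number"},"force":{"type":"number"}},"required":["plan"]}

```bash
mkdir -p pics
cat > h.py <<'E'
import numpy as np, cv2
from cell import robot, read_camera, get_calibration
def cal(n):
    c=get_calibration(n); K=np.array(c["intrinsics"],float);D=np.array(c["dist_coeffs"],float)
    R=cv2.Rodrigues(np.array(c["rvec"],float))[0];t=np.array(c["tvec"],float).ravel()
    return K,D,R,t
def pts(n,depth):
    """world point of every pixel"""
    K,D,R,t=cal(n);h,w=depth.shape
    u,v=np.meshgrid(np.arange(w),np.arange(h))
    p=cv2.undistortPoints(np.stack([u,v],-1).reshape(-1,1,2).astype(float),K,D).reshape(h,w,2)
    P=np.dstack([p,np.ones((h,w))])*depth[...,None]
    W=(P-t)@R
    W[depth<=0]=np.nan
    return W
def ray(n,uv,z):
    K,D,R,t=cal(n);p=cv2.undistortPoints(np.array(uv,float).reshape(-1,1,2),K,D).reshape(-1,2)
    d=np.c_[p,np.ones(len(p))]@R;o=-R.T@t
    return o+d*((z-o[2])/d[:,2])[:,None]
E
python3 - <<'E'
from h import *
s=robot.observe();print({k:np.round(v,3) for k,v in s.items()})
for n in("scene","side"):
    p,d=read_camera(n);cv2.imwrite(f"pics/{n}0.png",p);np.savez(f"pics/{n}0",p=p,d=d)
    K,D,R,t=cal(n);print(n,-R.T@t,R[2],K[0,0])
E
```

```text
{'time': np.float64(0.0), 'qpos': array([ 1.095,  0.343,  1.525, -0.   ,  1.275, -0.146]), 'qvel': array([-0.001, -0.001,  0.001, -0.002,  0.002,  0.003]), 'joint_efforts': array([-1.0000e-03, -4.3124e+01, -2.4422e+01,  7.2000e-02,  5.6000e-02,
       -0.0000e+00]), 'tool_pos': array([0.17 , 0.496, 0.226]), 'tool_rot': array([-3.14 , -0.   ,  2.812]), 'contact_force': array([ 0.235,  0.215, -0.211]), 'torque': array([ 0.025, -0.041, -0.011]), 'grip_force': np.float64(0.0), 'opening': np.float64(0.092)}
scene [ 0.0119576  -0.75267881  0.68342471] [ 0.53302089  0.5411731  -0.6504002 ] 602.622358107424
side [0.16213334 0.29504494 0.60869452] [ 0.40355295 -0.64432149 -0.6496113 ] 561.2196925755592
```

View pics/scene0.png

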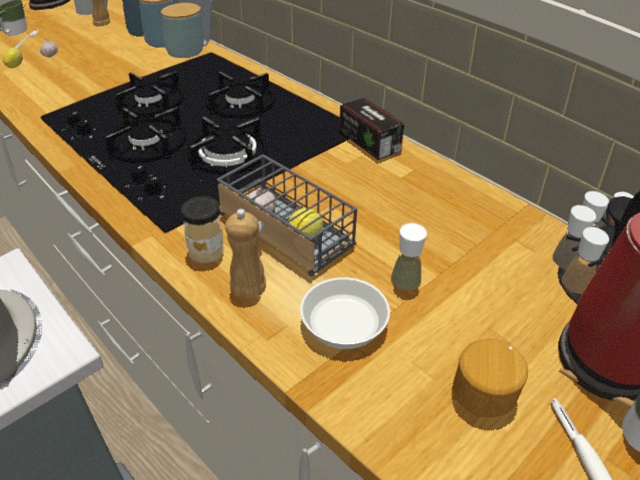

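View pics/side0.png

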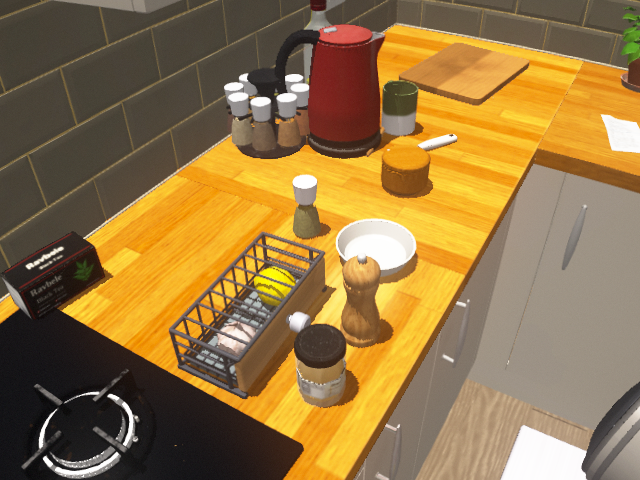

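The scene shows the jar (~203,232), mill (~245,262), dish (~345,315), flask (~407,260), garlic in the left compartment and lemon in the right one. In the side view the knob is at (299,322), the jar lid at (320,343) and the mill button at (362,260).

```bash
cat > m.py <<'E'
from h import *
from scipy.optimize import least_squares
W=[];C=[]
for n in("scene","side"):
    f=np.load(f"pics/{n}0.npz");w=pts(n,f["d"]);W.append(w.reshape(-1,3));C.append(f["p"].reshape(-1,3))
V=np.r_[np.full(len(W[0]),0),np.full(len(W[1]),1)];W=np.vstack(W);C=np.vstack(C).astype(int)
def box(x0,x1,y0,y1,z0,z1):
    return (W[:,0]>x0)&(W[:,0]<x1)&(W[:,1]>y0)&(W[:,1]<y1)&(W[:,2]>z0)&(W[:,2]<z1)
def circ(m,r):
    q=W[m][:,:2];c0=q.mean(0)
    s=least_squares(lambda c:np.hypot(*(q-c).T)-r,c0,loss="soft_l1",f_scale=.002)
    return np.round(s.x,4),len(q),np.round(np.sqrt(np.median(s.fun**2)),4)
for n,uv in(("scene",[(201,207),(241,216),(345,315),(412,235)]),("side",[(320,343),(362,262),(375,245),(305,185)])):
    print(n,[np.round(ray(n,[u],z)[0],3) for u,z in zip(uv,(.094,.148,.02,.1))])
E
python3 - <<'E'
from m import *
a=ray("scene",[(201,207)],.094)[0];b=ray("scene",[(241,216)],.148)[0];d=ray("scene",[(345,315)],.02)[0]
def near(p,r,z0,z1):return (np.hypot(W[:,0]-p[0],W[:,1]-p[1])<r)&(W[:,2]>z0)&(W[:,2]<z1)
for v in(0,1):
    s=V==v
    print("mill body",circ(near(b,.05,.03,.06)&s,.029),"head",circ(near(b,.04,.115,.135)&s,.025))
    print("jar lid",circ(near(a,.045,.085,.091)&s,.0315), "body",circ(near(a,.045,.02,.07)&s,.03))
    m=near(a,.045,.092,.10)&s; print("lid top mid",np.ptp(W[m],0),(W[m].max(0)+W[m].min(0))/2)
    m=near(d,.09,.028,.036)&s;print("dish",circ(m,.065),W[m].max(0),W[m].min(0))
    m=near(d,.25,.06,.085)&s&(W[:,0]>a[0]+.03)&(W[:,0]<.75);print("unit",W[m].min(0),W[m].max(0))
    m=(C.max(1)<70)&s&(W[:,0]>.4)&(W[:,0]<.75)&(abs(W[:,1]-.1)<.3)&(W[:,2]>.074)&(W[:,2]<.088)
    r=cv2.minAreaRect((W[m][:,:2]*1000).astype(np.float32));print("roof",r,W[m][:,2].mean())
    # garlic: pale inside
E
```

```text
scene [array([ 0.399, -0.084,  0.094]), array([ 0.394, -0.201,  0.148]), array([ 0.455, -0.356,  0.02 ]), array([ 0.588, -0.36 ,  0.1  ])]
side [array([ 0.395, -0.079,  0.094]), array([ 0.392, -0.179,  0.148]), array([ 0.457, -0.358,  0.02 ]), array([ 0.586, -0.352,  0.1  ])]
mill body (array([ 0.4037, -0.1884]), 588, np.float64(0.0021)) head (array([ 0.402 , -0.1892]), 538, np.float64(0.0025))
jar lid (array([ 0.3989, -0.0824]), 160, np.float64(0.001)) body (array([ 0.3978, -0.0829]), 881, np.float64(0.0009))
lid top mid [0.05919848 0.06318352 0.00464533] [ 0.39682021 -0.08291986  0.09433047]
dish (array([ 0.4545, -0.3546]), 762, np.float64(0.002)) [ 0.52260542 -0.28752656  0.03546304] [ 0.38958355 -0.41920205  0.02801693]
unit [ 0.45646409 -0.60557056  0.06003273] [ 0.59842117 -0.10776016  0.08489851]
roof ((523.0696411132812, -78.32929992675781), (158.28570556640625, 200.90982055664062), 68.12308502197266) 0.07712204544965859
mill body (array([ 0.402 , -0.1992]), 705, np.float64(0.0017)) head (array([ 0.4013, -0.1956]), 769, np.float64(0.0032))
jar lid (array([ 0.3976, -0.0829]), 417, np.float64(0.0019)) body (array([ 0.3967, -0.0813]), 1253, np.float64(0.0007))
lid top mid [0.06097045 0.06173543 0.00318877] [ 0.39705758 -0.08176973  0.09359638]
dish (array([ 0.454 , -0.3518]), 342, np.float64(0.0016)) [ 0.5197202  -0.29060673  0.03242732] [ 0.38889584 -0.41894005  0.02800919]
unit [ 0.45770472 -0.60450106  0.06001103] [ 0.60560767 -0.10750338  0.08496733]
roof ((470.94354248046875, -39.09518051147461), (139.3591766357422, 34.29118728637695), 22.816665649414062) 0.08314180916060017
```

Run:
```python
from m import *
b=np.array([.402,-.194])
for z0,z1 in((.015,.03),(.05,.07),(.08,.1),(.115,.122),(.122,.13),(.13,.137)):
    m=(np.hypot(*(W[:,:2]-b).T)<.04)&(W[:,2]>z0)&(W[:,2]<z1);q=W[m][:,:2]
    s=least_squares(lambda c:np.hypot(*(q-c[:2]).T)-c[2],[*b,.025],loss="soft_l1",f_scale=.001)
    print(z0,np.round(s.x,4),len(q),np.ptp(q,0).round(3),((q.max(0)+q.min(0))/2).round(4))
m=(np.hypot(*(W[:,:2]-b).T)<.03)&(W[:,2]>.143);print("button",m.sum(),W[m].mean(0))
print("knob",ray("side",[(299,322)],.05))
# front face: foremost points z .02-.065 over y, not mill/jar
for v in(0,1):
  m=(V==v)&box(.455,.53,-.26,-.01,.015,.066)
  for y in np.arange(-.25,0,.02):
    k=m&(abs(W[:,1]-y)<.01)
    if k.sum()>20:print(v,round(y,2),k.sum(),np.percentile(W[k][:,0],[10,25,50,75]).round(4))
  k=(V==v)&box(.47,.62,-.3,.03,.072,.09)
  q=(W[k][:,:2]*1000).astype(np.float32);print(cv2.minAreaRect(q),W[k].min(0),W[k].max(0))
  # pale garlic / yellow
  k=(V==v)&box(.48,.61,-.15,.02,.04,.072)&(C.min(1)>120); print("garlic",k.sum(),W[k].mean(0) if k.any() else 0)
```

```text
scene [array([ 0.399, -0.084,  0.094]), array([ 0.394, -0.201,  0.148]), array([ 0.455, -0.356,  0.02 ]), array([ 0.588, -0.36 ,  0.1  ])]
side [array([ 0.395, -0.079,  0.094]), array([ 0.392, -0.179,  0.148]), array([ 0.457, -0.358,  0.02 ]), array([ 0.586, -0.352,  0.1  ])]
0.015 [ 0.3993 -0.1938  0.0257] 452 [0.048 0.056] [ 0.3955 -0.1946]
0.05 [ 0.3997 -0.1932  0.0204] 720 [0.044 0.047] [ 0.397  -0.1934]
0.08 [ 0.3996 -0.1919  0.0219] 449 [0.043 0.049] [ 0.3969 -0.1916]
0.115 [ 0.3997 -0.1916  0.0246] 268 [0.047 0.052] [ 0.3976 -0.1918]
0.122 [ 0.3996 -0.1923  0.0225] 569 [0.048 0.051] [ 0.3985 -0.1921]
0.13 [ 0.3995 -0.1929  0.0152] 685 [0.043 0.043] [ 0.3978 -0.1932]
button 100 [ 0.39843487 -0.1914176   0.14637887]
knob [[ 0.45823815 -0.12848173  0.05      ]]
0 -0.25 305 [0.4859 0.4881 0.4952 0.5082]
0 -0.23 243 [0.4839 0.4844 0.485  0.4859]
0 -0.21 283 [0.4827 0.4834 0.4844 0.5176]
0 -0.19 357 [0.482  0.4826 0.4838 0.5162]
0 -0.17 248 [0.4806 0.4812 0.4819 0.4831]
0 -0.15 214 [0.4703 0.4795 0.4803 0.481 ]
0 -0.13 122 [0.4774 0.4786 0.4795 0.4802]
0 -0.11 81 [0.4776 0.4781 0.47
[... 473 characters left out ...]
4847 0.4854]
1 -0.21 175 [0.4827 0.483  0.4836 0.484 ]
1 -0.19 333 [0.4819 0.4825 0.4833 0.515 ]
1 -0.17 448 [0.4811 0.4817 0.5081 0.5171]
1 -0.15 274 [0.4799 0.4804 0.512  0.5223]
1 -0.13 399 [0.4586 0.4635 0.4786 0.4797]
1 -0.11 244 [0.4775 0.4782 0.4787 0.4791]
1 -0.09 333 [0.4771 0.4775 0.4781 0.507 ]
1 -0.07 532 [0.4762 0.4767 0.5054 0.5171]
1 -0.05 479 [0.4751 0.4756 0.4765 0.5161]
1 -0.03 407 [0.4732 0.4736 0.4747 0.4811]
1 -0.01 350 [0.4773 0.4818 0.495  0.5072]
((534.7471313476562, -128.8824005126953), (112.30317687988281, 231.33447265625), 3.1089937686920166) [ 0.47271888 -0.24521778  0.07207093] [ 0.59565858 -0.01089052  0.08062389]
garlic 557 [ 0.5200473  -0.06806239  0.04812624]
```

send_rows(
  plan=[
    [[0,0,0],[0,0,0.113]],
    [[0,0,0],[0,0,0.113]],
    [[0,0,0],[0,0,0.113]],
    [[0,0,0],[0,0,0.113]],
    [[0,0,0],[0,0,0.113]],
    [[0,0,0],[0,0,0.113]],
    [[0,0,0],[0,0,0.113]],
    [[-1,0.77,0],[0,0,0]],
    [[-1,0.77,0],[0,0,0]],
    [[-1,0.77,0],[0,0,0]],
  ],
  gripper=1,
  force=15,
)

```text
time: 1.35
tool_pos: [0.2279, 0.4207, 0.2264]
tool_rot: [-3.141, 0.001, 1.57]
contact_force: [0.2, -0.0, -0.2]
opening: 0.0916
grip_force: 0.0
```

send_rows(
  plan=[
    [[-1,0.77,0],[0,0,0]],
    [[-1,0.77,0],[0,0,0]],
    [[-1,0.77,0],[0,0,0]],
    [[-1,0.77,0],[0,0,0]],
    [[-1,0.77,0],[0,0,0]],
    [[-1,0.77,0],[0,0,0]],
    [[-1,0.77,0],[0,0,0]],
    [[-1,0.77,0],[0,0,0]],
    [[-1,0.77,0],[0,0,0]],
    [[-1,0,0],[0,0,0]],
  ],
)

```text
time: 2.6
tool_pos: [0.4014, 0.1703, 0.2263]
tool_rot: [-3.141, 0.0, 1.569]
contact_force: [0.4, 0.5, 0.0]
opening: 0.0919
grip_force: 0.0
```

send_rows(
  plan=[
    [[-1,0,0],[0,0,0]],
    [[-1,0,0],[0,0,0]],
    [[-1,0,0],[0,0,0]],
    [[-1,0,0],[0,0,0]],
    [[-1,0,0],[0,0,0]],
    [[-1,0,0],[0,0,0]],
    [[-1,0,0],[0,0,0]],
    [[-1,0,0],[0,0,0]],
    [[-1,0,0],[0,0,0]],
    [[-1,0,0],[0,0,0]],
  ],
)

```text
time: 3.85
tool_pos: [0.3998, -0.0793, 0.2265]
tool_rot: [-3.141, -0.0, 1.569]
contact_force: [0.5, -0.2, -0.2]
opening: 0.0918
grip_force: 0.0
```

send_rows(
  plan=[
    [[-1,0,0],[0,0,0]],
    [[-1,0,0],[0,0,0]],
    [[-1,0,0],[0,0,0]],
    [[-1,0,0],[0,0,0]],
    [[-0.54,0,0],[0,0,0]],
    [[0,0,0],[0,0,0]],
    [[0,0,0.5],[0,0,0]],
    [[0,0,0.5],[0,0,0]],
    [[0,0,0],[0,0,0]],
    [[0,0,0],[0,0,0]],
  ],
)

```text
time: 5.1
tool_pos: [0.4001, -0.1919, 0.2017]
tool_rot: [-3.142, -0.0, 1.57]
contact_force: [-0.0, 0.3, 1.4]
opening: 0.0923
grip_force: 0.0
```

Run:
```python
from h import *
p,d=read_camera("wrist");cv2.imwrite("pics/w1.png",p)
w=pts("wrist",d);print(robot.observe()["tool_pos"])
q=w.reshape(-1,3);q=q[(q[:,2]>.138)&(q[:,2]<.16)&(np.hypot(q[:,0]-.4,q[:,1]+.193)<.04)]
print(len(q),q.min(0),q.max(0),q.mean(0))
K,D,R,t=cal("wrist");print(-R.T@t,R[2])
```

```text
[ 0.40018515 -0.19204041  0.20190032]
431 [ 0.38728982 -0.20240476  0.13800872] [ 0.41036753 -0.18118595  0.1502108 ] [ 0.39965648 -0.19113872  0.14574401]
[ 0.39995591 -0.11454004  0.35863449] [ 2.24896909e-04 -2.89614262e-01 -9.57143421e-01]
```

View pics/w1.png

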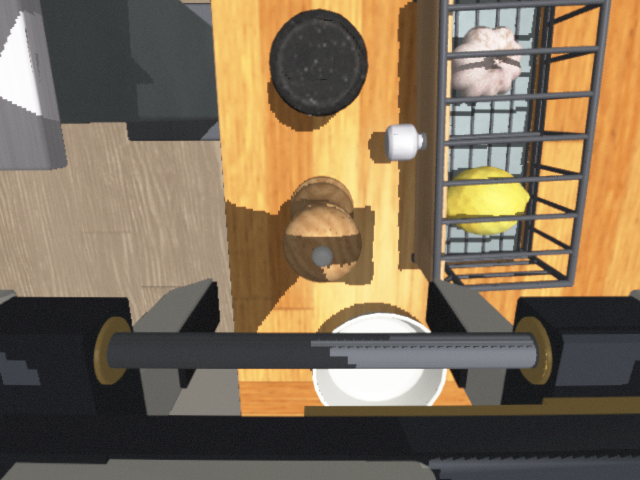

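The mill's button is at (323,257), between the fingers; the jar lid is at (318,62), the knob at (402,142), the lemon at (487,200) and the garlic at (487,62). I'll descend on the mill head now.

send_rows(
  plan=[
    [[0,0,0.74],[0,0,0]],
    [[0,0,0.74],[0,0,0]],
    [[0,0,0.74],[0,0,0]],
    [[0,0,0.74],[0,0,0]],
    [[0,0,0.7],[0,0,0]],
    [[0,0,0],[0,0,0]],
    [[0,0,0],[0,0,0]],
    [[0,0,0],[0,0,0]],
    [[0,0,0],[0,0,0]],
    [[0,0,0],[0,0,0]],
  ],
)

```text
time: 6.4
tool_pos: [0.4001, -0.1922, 0.1105]
tool_rot: [3.141, 0.0, 1.569]
contact_force: [0.6, -0.3, -0.4]
opening: 0.0918
grip_force: 0.0
```

send_rows(
  plan=[
    [[0,0,0],[0,0,0]],
    [[0,0,0],[0,0,0]],
    [[0,0,0],[0,0,0]],
    [[0,0,0],[0,0,0]],
    [[0,0,0],[0,0,0]],
    [[0,0,0],[0,0,0]],
    [[0,0,0],[0,0,0]],
    [[0,0,0],[0,0,0]],
    [[0,0,0],[0,0,0]],
    [[0,0,0],[0,0,0]],
  ],
  gripper=-0.3,
  force=20,
)

```text
time: 7.65
tool_pos: [0.3999, -0.1921, 0.1102]
tool_rot: [-3.142, -0.0, 1.569]
contact_force: [-0.2, -0.1, 1.1]
opening: 0.048
grip_force: 20.0
```

send_rows(
  plan=[
    [[0,0,-0.5],[0,0,0]],
    [[0,0,-0.9],[0,0,0]],
    [[0,0,-1],[0,0,0]],
    [[-0.9,-0.2,0],[0,0,0]],
    [[-0.9,-0.2,0],[0,0,0]],
    [[-0.9,-0.2,0],[0,0,0]],
    [[-0.9,-0.2,0],[0,0,0]],
    [[-0.9,-0.2,0],[0,0,0]],
    [[-0.9,-0.2,0],[0,0,0]],
    [[-0.9,-0.2,0],[0,0,0]],
  ],
)

```text
time: 8.9
tool_pos: [0.3646, -0.3504, 0.1707]
tool_rot: [3.141, 0.0, 1.569]
contact_force: [-0.3, 0.3, -3.5]
opening: 0.0484
grip_force: 20.0
```

send_rows(
  plan=[
    [[-0.9,-0.2,0],[0,0,0]],
    [[-0.9,-0.2,0],[0,0,0]],
    [[-0.6,-0.2,0],[0,0,0]],
    [[0,0,0],[0,0,0]],
    [[0,0,0.8],[0,0,0]],
    [[0,0,0.8],[0,0,0]],
    [[0,0,0.5],[0,0,0]],
    [[0,0,0.26],[0,0,0]],
    [[0,0,0],[0,0,0]],
    [[0,0,0],[0,0,0]],
  ],
)

```text
time: 10.15
tool_pos: [0.3499, -0.4098, 0.1117]
tool_rot: [3.141, 0.001, 1.569]
contact_force: [0.7, 0.1, -1.2]
opening: 0.0479
grip_force: 20.0
```

send_rows(
  plan=[
    [[0,0,0.04],[0,0,0]],
    [[0,0,0],[0,0,0]],
    [[0,0,0],[0,0,0]],
    [[0,0,0],[0,0,0]],
    [[0,0,0],[0,0,0]],
    [[0,0,0],[0,0,0]],
    [[0,0,0],[0,0,0]],
    [[0,0,0],[0,0,0]],
    [[0,0,0],[0,0,0]],
    [[0,0,0],[0,0,0]],
  ],
  gripper=1,
)

```text
time: 11.4
tool_pos: [0.3497, -0.4095, 0.1102]
tool_rot: [3.142, -0.0, 1.569]
contact_force: [-0.3, 0.7, 0.3]
opening: 0.0919
grip_force: 0.0
```

send_rows(
  plan=[
    [[0,0,-0.6],[0,0,0]],
    [[0,0,-1],[0,0,0]],
    [[0,0,-1],[0,0,0]],
    [[1,0.13,0],[0,0,0]],
    [[1,0.14,0],[0,0,0]],
    [[1,0.14,0],[0,0,0]],
    [[1,0.14,0],[0,0,0]],
    [[1,0.14,0],[0,0,0]],
    [[1,0.14,0],[0,0,0]],
    [[1,0.14,0],[0,0,0]],
  ],
)

```text
time: 12.65
tool_pos: [0.3745, -0.234, 0.1763]
tool_rot: [3.14, 0.001, 1.569]
contact_force: [-0.9, -0.3, -0.8]
opening: 0.0919
grip_force: 0.0
```

send_rows(
  plan=[
    [[1,0.14,0],[0,0,0]],
    [[1,0.14,0],[0,0,0]],
    [[1,0.14,0],[0,0,0]],
    [[1,0.14,0],[0,0,0]],
    [[1,0.14,0],[0,0,0]],
    [[1,0.14,0],[0,0,0]],
    [[0.2,0,0],[0,0,0]],
    [[0,0,0],[0,0,0]],
    [[0,0,0],[0,0,0]],
    [[0,0,0],[0,0,0]],
  ],
)

```text
time: 13.9
tool_pos: [0.3954, -0.0802, 0.1752]
tool_rot: [3.142, 0.0, 1.568]
contact_force: [0.2, 0.0, -0.5]
opening: 0.0915
grip_force: 0.0
```

Run:
```python
from h import *
p,d=read_camera("wrist");cv2.imwrite("pics/w2.png",p)
w=pts("wrist",d);print(robot.observe()["tool_pos"])
q=w.reshape(-1,3);q=q[(q[:,2]>.088)&(q[:,2]<.1)&(np.hypot(q[:,0]-.397,q[:,1]+.081)<.05)]
print(len(q),q.min(0),q.max(0),(q.min(0)+q.max(0))/2)
p,d=read_camera("scene");cv2.imwrite("pics/s2.png",p)
q=pts("scene",d).reshape(-1,3);q=q[(q[:,2]>.11)&(q[:,2]<.15)&(np.hypot(q[:,0]-.35,q[:,1]+.41)<.05)];print(len(q),q.max(0),q.mean(0))
```

```text
[ 0.39538429 -0.0801446   0.17521363]
7075 [ 0.3665144  -0.11368061  0.08800035] [ 0.42863223 -0.05134734  0.09540327] [ 0.39757331 -0.08251397  0.09170181]
1226 [ 0.37314244 -0.38628199  0.1499958 ] [ 0.34301567 -0.4155809   0.13067007]
```

View pics/s2.png

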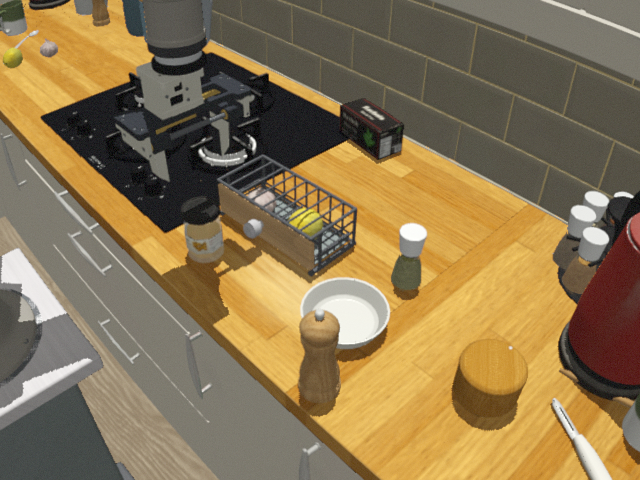

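The mill stands upright at (320,360) in front of the dish, and the gripper is above the jar at (203,230). The jar is 2 mm off the gripper's centre, so I'll correct that and grasp it.

send_rows(
  plan=[
    [[-0.09,0.09,0],[0,0,0]],
    [[0,0,0.8],[0,0,0]],
    [[0,0,0.8],[0,0,0]],
    [[0,0,0.8],[0,0,0]],
    [[0,0,0.8],[0,0,0]],
    [[0,0,0.8],[0,0,0]],
    [[0,0,0.8],[0,0,0]],
    [[0,0,0.36],[0,0,0]],
    [[0,0,0],[0,0,0]],
    [[0,0,0],[0,0,0]],
  ],
)

```text
time: 15.25
tool_pos: [0.3981, -0.0821, 0.0467]
tool_rot: [3.141, 0.0, 1.569]
contact_force: [0.4, -0.0, 0.1]
opening: 0.0919
grip_force: 0.0
```

send_rows(
  plan=[
    [[0,0,0],[0,0,0]],
    [[0,0,0],[0,0,0]],
    [[0,0,0],[0,0,0]],
    [[0,0,0],[0,0,0]],
    [[0,0,0],[0,0,0]],
    [[0,0,0],[0,0,0]],
    [[0,0,0],[0,0,0]],
    [[0,0,0],[0,0,0]],
    [[0,0,0],[0,0,0]],
    [[0,0,0],[0,0,0]],
  ],
  gripper=0.1,
  force=20,
)

```text
time: 16.5
tool_pos: [0.3976, -0.0818, 0.0463]
tool_rot: [3.142, -0.0, 1.569]
contact_force: [-1.7, 0.1, 4.7]
opening: 0.0626
grip_force: 20.0
```

send_rows(
  plan=[
    [[0,0,-0.5],[0,0,0]],
    [[0,0,-0.9],[0,0,0]],
    [[0,0,-0.6],[0,0,0]],
    [[-0.9,-0.2,0],[0,0,0]],
    [[-0.9,-0.2,0],[0,0,0]],
    [[-0.9,-0.2,0],[0,0,0]],
    [[-0.9,-0.2,0],[0,0,0]],
    [[-0.9,-0.2,0],[0,0,0]],
    [[-0.9,-0.2,0],[0,0,0]],
    [[-0.9,-0.2,0],[0,0,0]],
  ],
)

```text
time: 17.75
tool_pos: [0.362, -0.2398, 0.0964]
tool_rot: [-3.141, -0.001, 1.569]
contact_force: [0.4, 0.1, -4.2]
opening: 0.0624
grip_force: 20.0
```

send_rows(
  plan=[
    [[-0.9,-0.2,0],[0,0,0]],
    [[-0.9,-0.2,0],[0,0,0]],
    [[-0.6,-0.1,0],[0,0,0]],
    [[0,0,0],[0,0,0]],
    [[0,0,0.8],[0,0,0]],
    [[0,0,0.6],[0,0,0]],
    [[0,0,0.4],[0,0,0]],
    [[0,0,0.18],[0,0,0]],
    [[0,0,0],[0,0,0]],
    [[0,0,0],[0,0,0]],
  ],
)

```text
time: 19.0
tool_pos: [0.3501, -0.2994, 0.047]
tool_rot: [3.141, 0.001, 1.569]
contact_force: [0.2, 0.4, -3.1]
opening: 0.0625
grip_force: 20.0
```

send_rows(
  plan=[
    [[0,0,0.03],[0,0,0]],
    [[0,0,0],[0,0,0]],
    [[0,0,0],[0,0,0]],
    [[0,0,0],[0,0,0]],
    [[0,0,0],[0,0,0]],
    [[0,0,0],[0,0,0]],
    [[0,0,0],[0,0,0]],
    [[0,0,0],[0,0,0]],
    [[0,0,-0.3],[0,0,0]],
    [[0,0,-0.9],[0,0,0]],
  ],
  gripper=1,
)

```text
time: 20.25
tool_pos: [0.3493, -0.2987, 0.0759]
tool_rot: [-3.14, -0.002, 1.569]
contact_force: [0.4, 0.5, -0.5]
opening: 0.0919
grip_force: 0.0
```

send_rows(
  plan=[
    [[0,0,-1],[0,0,0]],
    [[0,0,-1],[0,0,0]],
    [[0,0,-1],[0,0,0]],
    [[0,0,-0.8],[0,0,0]],
    [[1,0.6,0],[0,0,0]],
    [[1,0.6,0],[0,0,0]],
    [[1,0.6,0],[0,0,0]],
    [[1,0.6,0],[0,0,0]],
    [[1,0.6,0],[0,0,0]],
    [[1,0.6,0],[0,0,0]],
  ],
)

```text
time: 21.5
tool_pos: [0.4405, -0.1486, 0.1715]
tool_rot: [3.141, 0.0, 1.569]
contact_force: [0.7, -0.1, -0.4]
opening: 0.0917
grip_force: 0.0
```

send_rows(
  plan=[
    [[0.6,0.6,0],[0,0,0]],
    [[0,0,0],[0,0,0.1075]],
    [[0,0,0],[0,0,0.1075]],
    [[0,0,0],[0,0,0.1075]],
    [[0,0,0],[0,0,0.1075]],
    [[0,0,0],[0,0,0.1075]],
    [[0,0,0],[0,0,0.1075]],
    [[0,0,0],[0,0,0.1075]],
    [[0,0,0],[0,0,0.1075]],
    [[0,0,0],[0,0,0.1075]],
  ],
  gripper=0.1,
)

```text
time: 22.75
tool_pos: [0.455, -0.1344, 0.1715]
tool_rot: [3.141, -0.0, 0.044]
contact_force: [-0.1, 0.2, -0.1]
opening: 0.0504
grip_force: 0.0
```

Run:
```python
from h import *
s=robot.observe();p,d=read_camera("wrist");cv2.imwrite("pics/w3.png",p)
w=pts("wrist",d).reshape(-1,3);print(s["tool_pos"],s["tool_rot"])
r=w-[.4486,-.1338,0];c,s_=np.cos(.05),np.sin(.05)
u=np.c_[c*r[:,0]+s_*r[:,1],-s_*r[:,0]+c*r[:,1],r[:,2]]
q=u[(u[:,2]>.03)&(u[:,2]<.065)&(u[:,0]>-.01)&(u[:,0]<.02)&(abs(u[:,1])<.03)]
print("knob in unit frame",len(q),q.min(0),q.max(0),q.mean(0))
q=w[(w[:,2]>.088)&(w[:,2]<.1)&(np.hypot(w[:,0]-.35,w[:,1]+.30)<.05)];print("jar",len(q))
p,d=read_camera("side");w=pts("side",d).reshape(-1,3)
for c,z in((( .35,-.3),.088),((.35,-.41),.118)):
  q=w[(w[:,2]>z)&(np.hypot(w[:,0]-c[0],w[:,1]-c[1])<.05)];print(len(q),q.max(0),(q.max(0)+q.min(0))/2)
cv2.imwrite("pics/d3.png",p)
```

```text
[ 0.45501253 -0.13440383  0.1714604 ] [ 3.14145429e+00 -3.81406510e-04  4.40501343e-02]
knob in unit frame 897 [ 0.00048347 -0.01418756  0.04523471] [0.01997461 0.0130745  0.05930273] [ 0.01119131 -0.00092093  0.05479074]
jar 0
990 [ 0.37988288 -0.26646107  0.09553246] [ 0.34912522 -0.29764775  0.09176898]Traceback (most recent call last):
  File "<stdin>", line 11, in <module>
    return umr_maximum(a, axis, None, out, keepdims, initial, where)
ValueError: zero-size array to reduction operation maximum which has no identity
```

View pics/w3.png

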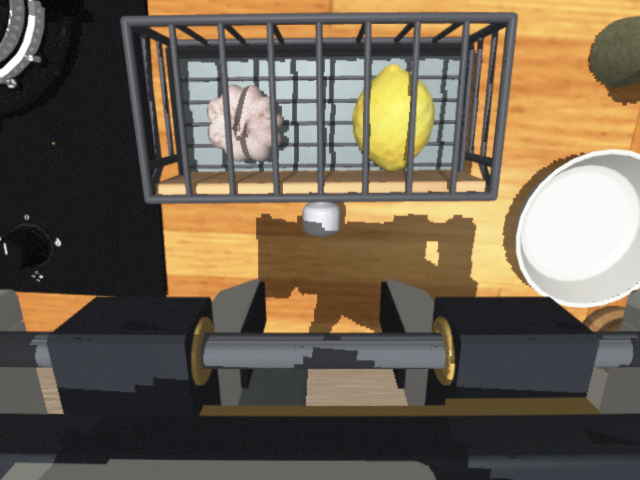

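The wrist view shows the knob at (321,218), the garlic at (243,122), the lemon at (395,118) and a clear drawer front. I'll go down and pinch the knob.

send_rows(
  plan=[
    [[0.18,-0.02,0],[0,0,-0.003]],
    [[0,0,0.8],[0,0,0]],
    [[0,0,0.8],[0,0,0]],
    [[0,0,0.8],[0,0,0]],
    [[0,0,0.8],[0,0,0]],
    [[0,0,0.8],[0,0,0]],
    [[0,0,0.8],[0,0,0]],
    [[0,0,0.6],[0,0,0]],
    [[0,0,0.3],[0,0,0]],
    [[0,0,0],[0,0,0]],
  ],
)

```text
time: 24.1
tool_pos: [0.4595, -0.1336, 0.0282]
tool_rot: [-3.141, 0.001, 0.056]
contact_force: [-0.4, 0.9, 0.6]
opening: 0.0505
grip_force: 0.0
```

send_rows(
  plan=[
    [[0,0,0],[0,0,0]],
    [[0,0,0],[0,0,0]],
    [[0,0,0],[0,0,0]],
    [[0,0,0],[0,0,0]],
    [[0,0,0],[0,0,0]],
    [[-0.5,0,0],[0,0,0]],
    [[-0.5,0,0],[0,0,0]],
    [[-0.5,0,0],[0,0,0]],
    [[-0.5,0,0],[0,0,0]],
    [[0,0,0],[0,0,0]],
  ],
  gripper=-0.6,
  force=12,
)

```text
time: 25.35
tool_pos: [0.4085, -0.1358, 0.0288]
tool_rot: [-3.14, 0.001, 0.054]
contact_force: [-1.6, 5.3, 6.6]
opening: 0.0273
grip_force: 12.0
```

send_rows(
  plan=[
    [[-0.5,0,0],[0,0,0]],
    [[-0.5,0,0],[0,0,0]],
    [[-0.41,0,0],[0,0,0]],
    [[0,0,0],[0,0,0]],
    [[0,0,0],[0,0,0]],
    [[0,0,0],[0,0,0]],
    [[0,0,0],[0,0,0]],
    [[0,0,0],[0,0,0]],
    [[0,0,0],[0,0,0]],
    [[0,0,0],[0,0,0]],
  ],
)

```text
time: 26.6
tool_pos: [0.3739, -0.1376, 0.0287]
tool_rot: [-3.14, 0.001, 0.054]
contact_force: [-0.5, 6.6, 7.4]
opening: 0.0275
grip_force: 12.0
```

send_rows(
  plan=[
    [[0,0,0],[0,0,0]],
    [[0,0,0],[0,0,0]],
    [[0,0,0],[0,0,0]],
    [[0,0,0],[0,0,0]],
    [[0,0,-0.7],[0,0,0]],
    [[0,0,-1],[0,0,0]],
    [[0,0,-1],[0,0,0]],
    [[0,0,-1],[0,0,0]],
    [[0,0,-1],[0,0,0]],
    [[0,0,-1],[0,0,0]],
  ],
  gripper=0.2,
)

```text
time: 27.85
tool_pos: [0.3742, -0.1383, 0.1717]
tool_rot: [-3.142, 0.0, 0.054]
contact_force: [0.3, -0.2, -0.2]
opening: 0.055
grip_force: 0.0
```

Run:
```python
from h import *
s=robot.observe();p,d=read_camera("wrist");cv2.imwrite("pics/w4.png",p)
w=pts("wrist",d).reshape(-1,3);print(s["tool_pos"],s["tool_rot"])
r=w-[.4486,-.1338,0];c,s_=np.cos(.05),np.sin(.05)
u=np.c_[c*r[:,0]+s_*r[:,1],-s_*r[:,0]+c*r[:,1],r[:,2]]
C=p.reshape(-1,3).astype(int)
sel=(u[:,0]>-.05)&(u[:,0]<.05)&(u[:,2]<.075)
g=sel&(u[:,2]>.03)&(u[:,1]>.015)&(u[:,1]<.1)&(C.max(1)-C.min(1)<70)&(C.min(1)>60)
q=u[g&(u[:,0]>-.045)];print("garlic",len(q),np.percentile(q,[1,99],axis=0),q.mean(0))
for z in(.03,.04,.05): 
  k=q[q[:,2]>z];print(z,k.min(0),k.max(0))
l=sel&(C[:,0]<90)&(C[:,2]>170)&(C[:,1]>160)&(u[:,1]<-.01);q=u[l];print("lemon",len(q),q.min(0),q.max(0))
f=(u[:,2]>.064)&(u[:,2]<.076)&(u[:,0]>-.1)&(u[:,0]<-.02)&(abs(u[:,1])<.1)&(abs(u[:,1])>.05);q=u[f];print("front top",len(q),np.percentile(q[:,0],[1,50,99]) if len(q) else 0)
p,d=read_camera("scene");w=pts("scene",d).reshape(-1,3)
q=w[(w[:,2]>.118)&(w[:,2]<.16)&(np.hypot(w[:,0]-.35,w[:,1]+.41)<.05)];print("mill",len(q),q.max(0))
```

```text
[ 0.37423985 -0.13831093  0.17174722] [-3.14154388e+00  2.78002403e-05  5.41889376e-02]
garlic 5909 [[-0.04090372  0.01817751  0.03065639]
 [ 0.04858451  0.09597515  0.06797302]] [-0.00680287  0.05221804  0.04896586]
0.03 [-0.04130862  0.01502678  0.03002044] [0.04954026 0.09995906 0.07028989]
0.04 [-0.04130862  0.01506691  0.04003839] [0.0221578  0.09992591 0.07028989]
0.05 [-0.04130862  0.01506691  0.05000374] [0.0151217  0.09992591 0.07028989]
lemon 1536 [-0.03391856 -0.18817015  0.00345699] [ 0.04792097 -0.02529259  0.06883261]
front top 2753 [-0.05217335 -0.04555681 -0.04018027]
mill 1143 [ 0.37312173 -0.3853578   0.1517652 ]
```

View pics/w4.png

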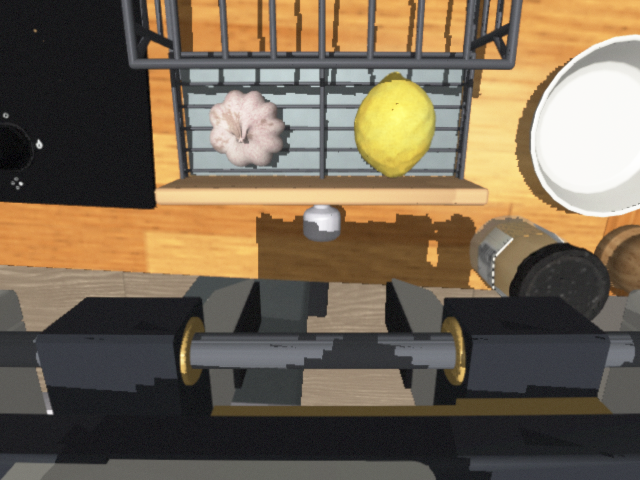

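The drawer is fully out. The garlic is at (246,129), the lemon at (395,127), and the divider between them is at x≈322.

Run:
```python
from h import *
s=robot.observe();p,d=read_camera("wrist");w=pts("wrist",d)
m=(w[...,2]>.025)&(w[...,2]<.075);m[:,:205]=0;m[:,290:]=0;m[:85]=0;m[173:]=0
q=w[m];print(len(q),q.min(0),q.max(0),(q.min(0)+q.max(0))/2)
for z in(.03,.04,.05):
  k=q[q[:,2]>z];print(z,(k.min(0)+k.max(0))/2,np.ptp(k,0))
A=least=np.c_[2*q,np.ones(len(q))];b=(q**2).sum(1);x=np.linalg.lstsq(A,b,rcond=None)[0];c=x[:3];print("sphere",c,np.sqrt(x[3]+c@c))
for g in (c,np.array([.4486,-.1338,0])):
  dd=g-s["tool_pos"];y=s["tool_rot"][2];print("tool units",(dd[0]*np.cos(y)+dd[1]*np.sin(y))/.025,(dd[0]*np.sin(y)-dd[1]*np.cos(y))/.025,-dd[2]/.025)
```

```text
4402 [ 0.41201177 -0.1071975   0.02642263] [ 0.46577901 -0.05350453  0.06517253] [ 0.43889539 -0.08035102  0.04579758]
0.03 [ 0.43889539 -0.08013394  0.04760142] [0.05376725 0.0532588  0.03514222]
0.04 [ 0.43856757 -0.07975206  0.05258815] [0.04808406 0.04839816 0.02516877]
0.05 [ 0.43817707 -0.07936839  0.05758838] [0.02758267 0.02546986 0.0151683 ]
sphere [ 0.43840783 -0.07951601  0.03015098] 0.024960003726865302
tool units 2.6356994401423384 -2.244421435895496 5.713484431180165
tool units 2.9249509354519834 -0.054137193100526095 6.919523587367347
```

send_rows(
  plan=[
    [[0.88,-0.75,0],[0,0,0]],
    [[0.88,-0.75,0],[0,0,0]],
    [[0.88,-0.73,0],[0,0,0]],
    [[0,0,0.9],[0,0,0]],
    [[0,0,0.9],[0,0,0]],
    [[0,0,0.9],[0,0,0]],
    [[0,0,0.9],[0,0,0]],
    [[0,0,0.8],[0,0,0]],
    [[0,0,0.7],[0,0,0]],
    [[0,0,0.53],[0,0,0]],
  ],
  gripper=0.43,
)

```text
time: 29.25
tool_pos: [0.4363, -0.0788, 0.0285]
tool_rot: [-3.141, 0.002, 0.054]
contact_force: [0.0, -0.7, 0.2]
opening: 0.066
grip_force: 0.0
```

send_rows(
  plan=[
    [[0,0,0],[0,0,0]],
    [[0,0,0],[0,0,0]],
    [[0,0,0],[0,0,0]],
    [[0,0,0],[0,0,0]],
    [[0,0,0],[0,0,0]],
    [[0,0,0],[0,0,0]],
    [[0,0,-0.2],[0,0,0]],
    [[0,0,-0.4],[0,0,0]],
    [[0,0,0],[0,0,0]],
    [[0,0,0],[0,0,0]],
  ],
  gripper=-0.2,
  force=12,
)

```text
time: 30.5
tool_pos: [0.4374, -0.0791, 0.0454]
tool_rot: [3.141, -0.0, 0.054]
contact_force: [-0.5, 0.0, 0.5]
opening: 0.0529
grip_force: 12.0
```

send_rows(
  plan=[
    [[0,0,-1],[0,0,0]],
    [[0,0,-1],[0,0,0]],
    [[0,0,-1],[0,0,0]],
    [[0,0.9,0],[0,0,0]],
    [[0,0.9,0],[0,0,0]],
    [[0,0.9,0],[0,0,0]],
    [[0,0.9,0],[0,0,0]],
    [[0,0.9,0],[0,0,0]],
    [[0,0.9,0],[0,0,0]],
    [[0,0.9,0],[0,0,0]],
  ],
)

```text
time: 31.75
tool_pos: [0.4458, -0.2374, 0.12]
tool_rot: [-3.141, 0.0, 0.054]
contact_force: [0.0, 0.1, -0.2]
opening: 0.053
grip_force: 12.0
```

send_rows(
  plan=[
    [[0,0.9,0],[0,0,0]],
    [[0,0.9,0],[0,0,0]],
    [[0,0.9,0],[0,0,0]],
    [[0,0.9,0],[0,0,0]],
    [[0.08,1,0],[0,0,0]],
    [[0,0.08,0],[0,0,0]],
    [[0,0,0.9],[0,0,0]],
    [[0,0,0.9],[0,0,0]],
    [[0,0,0.9],[0,0,0]],
    [[0,0,0.7],[0,0,0]],
  ],
)

```text
time: 33.0
tool_pos: [0.4539, -0.3524, 0.0342]
tool_rot: [-3.141, 0.001, 0.055]
contact_force: [0.2, 0.6, 0.1]
opening: 0.0529
grip_force: 12.0
```

send_rows(
  plan=[
    [[0,0,0.2],[0,0,0]],
    [[0,0,0.1],[0,0,0]],
    [[0,0,0],[0,0,0]],
    [[0,0,0],[0,0,0]],
    [[0,0,0],[0,0,0]],
    [[0,0,0],[0,0,0]],
    [[0,0,0],[0,0,0]],
    [[0,0,0],[0,0,0]],
    [[0,0,0],[0,0,0]],
    [[0,0,0],[0,0,0]],
  ],
)

```text
time: 34.25
tool_pos: [0.4542, -0.3531, 0.0277]
tool_rot: [-3.141, -0.0, 0.054]
contact_force: [-0.0, 0.3, 0.3]
opening: 0.0527
grip_force: 12.0
```

send_rows(
  plan=[
    [[0,0,0],[0,0,0]],
    [[0,0,0],[0,0,0]],
    [[0,0,0],[0,0,0]],
    [[0,0,0],[0,0,0]],
    [[0,0,-0.4],[0,0,0]],
    [[0,0,-0.8],[0,0,0]],
    [[0,0,-1],[0,0,0]],
    [[0,0,-1],[0,0,0]],
    [[0,0,-1],[0,0,0]],
    [[0,0,-1],[0,0,0]],
  ],
  gripper=0.35,
)

```text
time: 35.5
tool_pos: [0.4542, -0.3531, 0.1593]
tool_rot: [3.141, -0.001, 0.054]
contact_force: [-0.4, 0.4, -0.6]
opening: 0.0619
grip_force: 0.0
```

Run:
```python
from h import *
p,d=read_camera("scene");cv2.imwrite("pics/s5.png",p);print(robot.observe()["tool_pos"])
```

```text
[ 0.4554659  -0.3542715   0.16287873]
```

View pics/s5.png

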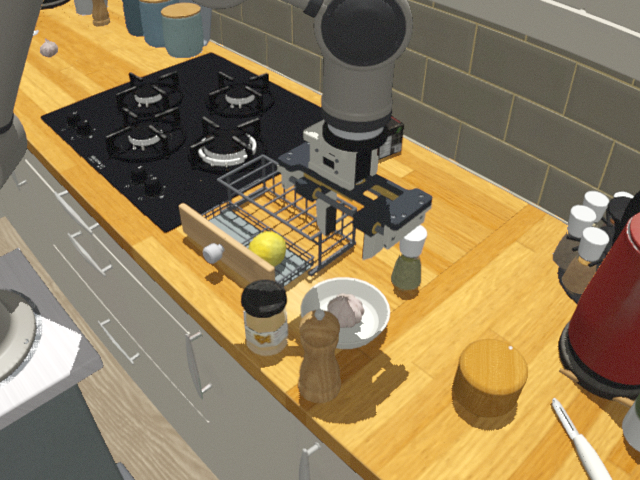

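The garlic lies in the dish at (347,310), the lemon is still in the drawer at (268,248), and the mill and jar are both upright. Next I'll shut the drawer.

send_rows(
  plan=[
    [[-0.2,-0.9,0],[0,0,0]],
    [[-0.3,-0.9,0],[0,0,0]],
    [[-0.3,-0.9,0],[0,0,0]],
    [[-0.3,-0.9,0],[0,0,0]],
    [[-0.3,-0.9,0],[0,0,0]],
    [[-0.3,-0.9,0],[0,0,0]],
    [[-0.3,-0.9,0],[0,0,0]],
    [[-0.3,-0.9,0],[0,0,0]],
    [[-0.3,-0.9,0],[0,0,0]],
    [[-0.13,-0.65,0],[0,0,0]],
  ],
  gripper=0.2,
)

```text
time: 36.8
tool_pos: [0.3738, -0.1375, 0.1579]
tool_rot: [3.141, -0.0, 0.054]
contact_force: [0.3, -0.4, 0.8]
opening: 0.055
grip_force: 0.0
```

send_rows(
  plan=[
    [[0,0,0],[0,0,0]],
    [[0,0,0.8],[0,0,0]],
    [[0,0,0.8],[0,0,0]],
    [[0,0,0.8],[0,0,0]],
    [[0,0,0.8],[0,0,0]],
    [[0,0,0.8],[0,0,0]],
    [[0,0,0.7],[0,0,0]],
    [[0,0,0.5],[0,0,0]],
    [[0,0,0],[0,0,0]],
    [[0,0,0],[0,0,0]],
  ],
)

```text
time: 38.05
tool_pos: [0.3746, -0.1387, 0.028]
tool_rot: [3.141, -0.001, 0.054]
contact_force: [-0.0, 0.5, -0.1]
opening: 0.0551
grip_force: 0.0
```

send_rows(
  plan=[
    [[0,0,0],[0,0,0]],
    [[0,0,0],[0,0,0]],
    [[0,0,0],[0,0,0]],
    [[0,0,0],[0,0,0]],
    [[0,0,0],[0,0,0]],
    [[0.5,0,0],[0,0,0]],
    [[0.6,0,0],[0,0,0]],
    [[0.6,0,0],[0,0,0]],
    [[0.6,0,0],[0,0,0]],
    [[0.6,0,0],[0,0,0]],
  ],
  gripper=-0.6,
  force=15,
)

```text
time: 39.3
tool_pos: [0.4471, -0.1337, 0.0278]
tool_rot: [-3.141, 0.001, 0.054]
contact_force: [-0.8, 2.5, 5.0]
opening: 0.0278
grip_force: 15.0
```

send_rows(
  plan=[
    [[0.3,0,0],[0,0,0]],
    [[0.15,0,0],[0,0,0]],
    [[0.1,0,0],[0,0,0]],
    [[0.05,0,0],[0,0,0]],
    [[0,0,0],[0,0,0]],
    [[0,0,0],[0,0,0]],
    [[0,0,0],[0,0,0]],
    [[0,0,0],[0,0,0]],
    [[0,0,0],[0,0,0]],
    [[0,0,0],[0,0,0]],
  ],
)

```text
time: 40.55
tool_pos: [0.4591, -0.1331, 0.0278]
tool_rot: [-3.14, 0.005, 0.055]
contact_force: [-10.5, 0.8, 11.9]
opening: 0.0278
grip_force: 15.0
```

send_rows(
  plan=[
    [[-0.05,0,0],[0,0,0]],
    [[0,0,0],[0,0,0]],
    [[0,0,0],[0,0,0]],
    [[0,0,0],[0,0,0]],
    [[0,0,-0.7],[0,0,0]],
    [[0,0,-1],[0,0,0]],
    [[0,0,-1],[0,0,0]],
    [[0,0,-1],[0,0,0]],
    [[0,0,-1],[0,0,0]],
    [[0,0,-1],[0,0,0]],
  ],
  gripper=0.2,
)

```text
time: 41.8
tool_pos: [0.4602, -0.1336, 0.171]
tool_rot: [-3.142, -0.0, 0.054]
contact_force: [0.3, -0.1, 0.0]
opening: 0.0553
grip_force: 0.0
```

send_rows(
  plan=[
    [[0,0,0],[0,0,-0.1072]],
    [[0,0,0],[0,0,-0.1072]],
    [[0,0,0],[0,0,-0.1072]],
    [[0,0,0],[0,0,-0.1072]],
    [[0,0,0],[0,0,-0.1072]],
    [[0,0,0],[0,0,-0.1072]],
    [[0,0,0],[0,0,-0.1072]],
    [[0,0,0],[0,0,-0.1072]],
    [[0,0,0],[0,0,-0.1072]],
    [[-0.9,-0.6,0],[0,0,0]],
  ],
  gripper=1,
)

```text
time: 43.05
tool_pos: [0.4456, -0.1556, 0.1701]
tool_rot: [3.141, -0.0, 1.574]
contact_force: [0.8, -0.5, -0.2]
opening: 0.0914
grip_force: 0.0
```

send_rows(
  plan=[
    [[-0.9,-0.6,0],[0,0,0]],
    [[-0.9,-0.6,0],[0,0,0]],
    [[-0.9,-0.6,0],[0,0,0]],
    [[-0.9,-0.6,0],[0,0,0]],
    [[-0.9,-0.6,0],[0,0,0]],
    [[-0.9,-0.6,0],[0,0,0]],
    [[-0.35,-0.17,0],[0,0,0]],
    [[0,0,0],[0,0,0]],
    [[0,0,0],[0,0,0]],
    [[0,0,0],[0,0,0]],
  ],
)

```text
time: 44.3
tool_pos: [0.3513, -0.2991, 0.1702]
tool_rot: [3.142, -0.0, 1.571]
contact_force: [-0.4, -0.3, -0.6]
opening: 0.0919
grip_force: 0.0
```

Run:
```python
from h import *
p,d=read_camera("wrist");cv2.imwrite("pics/w6.png",p)
w=pts("wrist",d).reshape(-1,3);s=robot.observe();print(s["tool_pos"],s["tool_rot"])
q=w[(w[:,2]>.088)&(w[:,2]<.1)&(np.hypot(w[:,0]-.35,w[:,1]+.299)<.05)]
print(len(q),(q.min(0)+q.max(0))/2,np.ptp(q,0))
r=w-[.4486,-.1338,0];c,s_=np.cos(.05),np.sin(.05)
u=np.c_[c*r[:,0]+s_*r[:,1],-s_*r[:,0]+c*r[:,1],r[:,2]]
f=(u[:,2]>.06)&(u[:,2]<.074)&(u[:,0]>-.1)&(u[:,0]<.05)&(abs(u[:,1])<.1)&(abs(u[:,1])>.03);q=u[f];print("front top",len(q),np.percentile(q[:,0],[1,50,99]) if len(q) else 0)
```

```text
[ 0.35121669 -0.29923465  0.17020018] [ 3.14152240e+00 -1.89408961e-04  1.57077811e+00]
7397 [ 0.34986985 -0.29981519  0.09173251] [0.06302157 0.06223353 0.00741901]
front top 1545 [0.03012342 0.03151291 0.04196125]
```

View pics/w6.png

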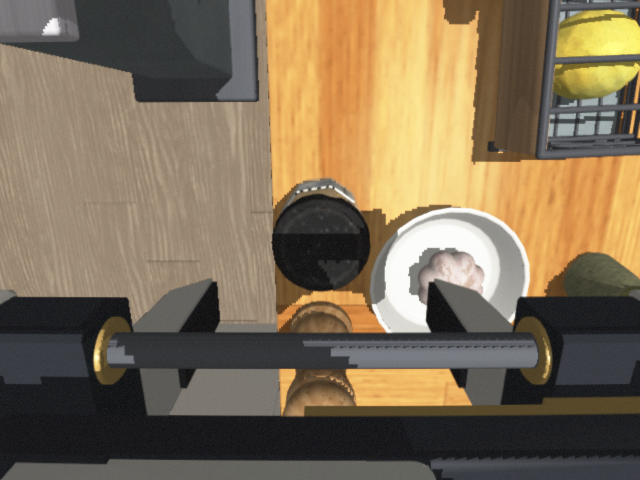

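The jar lid is at (322,243) between the fingers, the garlic sits in the dish at (450,280), and the drawer front measures 30 mm behind the origin, so it is shut.

send_rows(
  plan=[
    [[-0.02,-0.05,0],[0,0,0]],
    [[0,0,0.8],[0,0,0]],
    [[0,0,0.8],[0,0,0]],
    [[0,0,0.8],[0,0,0]],
    [[0,0,0.8],[0,0,0]],
    [[0,0,0.8],[0,0,0]],
    [[0,0,0.6],[0,0,0]],
    [[0,0,0.35],[0,0,0]],
    [[0,0,0],[0,0,0]],
    [[0,0,0],[0,0,0]],
  ],
)

```text
time: 45.6
tool_pos: [0.3499, -0.3006, 0.0469]
tool_rot: [3.141, 0.001, 1.57]
contact_force: [0.4, 0.0, -0.1]
opening: 0.0916
grip_force: 0.0
```

send_rows(
  plan=[
    [[0,0,0],[0,0,0]],
    [[0,0,0],[0,0,0]],
    [[0,0,0],[0,0,0]],
    [[0,0,0],[0,0,0]],
    [[0,0,0],[0,0,0]],
    [[0,0,0],[0,0,0]],
    [[0,0,0],[0,0,0]],
    [[0,0,0],[0,0,0]],
    [[0,0,-0.4],[0,0,0]],
    [[0,0,-0.8],[0,0,0]],
  ],
  gripper=0.1,
  force=20,
)

```text
time: 46.85
tool_pos: [0.3487, -0.2993, 0.0761]
tool_rot: [-3.139, -0.003, 1.57]
contact_force: [0.3, 0.3, -3.3]
opening: 0.0625
grip_force: 20.0
```

send_rows(
  plan=[
    [[0,0,-0.8],[0,0,0]],
    [[0.95,0.2,0],[0,0,0]],
    [[0.95,0.2,0],[0,0,0]],
    [[0.95,0.2,0],[0,0,0]],
    [[0.95,0.2,0],[0,0,0]],
    [[0.95,0.2,0],[0,0,0]],
    [[0.95,0.2,0],[0,0,0]],
    [[0.95,0.2,0],[0,0,0]],
    [[0.95,0.2,0],[0,0,0]],
    [[0.95,0.2,0],[0,0,0]],
  ],
)

```text
time: 48.1
tool_pos: [0.3943, -0.0857, 0.0965]
tool_rot: [-3.14, -0.0, 1.57]
contact_force: [-0.4, 0.1, -4.3]
opening: 0.0624
grip_force: 20.0
```

send_rows(
  plan=[
    [[0.14,0.11,0],[0,0,0]],
    [[0,0,0],[0,0,0]],
    [[0,0,0],[0,0,0]],
    [[0,0,0.7],[0,0,0]],
    [[0,0,0.6],[0,0,0]],
    [[0,0,0.4],[0,0,0]],
    [[0,0,0.2],[0,0,0]],
    [[0,0,0.06],[0,0,0]],
    [[0,0,0],[0,0,0]],
    [[0,0,0],[0,0,0]],
  ],
)

```text
time: 49.35
tool_pos: [0.3978, -0.0832, 0.0478]
tool_rot: [3.141, 0.0, 1.57]
contact_force: [0.3, 0.3, -4.1]
opening: 0.0627
grip_force: 20.0
```

send_rows(
  plan=[
    [[0.02,0,0.05],[0,0,0]],
    [[0,0,0],[0,0,0]],
    [[0,0,0],[0,0,0]],
    [[0,0,0],[0,0,0]],
    [[0,0,0],[0,0,0]],
    [[0,0,0],[0,0,0]],
    [[0,0,0],[0,0,0]],
    [[0,0,0],[0,0,0]],
    [[0,0,0],[0,0,0]],
    [[0,0,0],[0,0,0]],
  ],
)

```text
time: 50.6
tool_pos: [0.398, -0.0827, 0.0465]
tool_rot: [3.141, 0.0, 1.57]
contact_force: [-0.2, 0.9, 5.9]
opening: 0.0628
grip_force: 20.0
```

send_rows(
  plan=[
    [[0,0,0],[0,0,0]],
    [[0,0,0],[0,0,0]],
    [[0,0,0],[0,0,0]],
    [[0,0,0],[0,0,0]],
    [[0,0,0],[0,0,0]],
    [[0,0,0],[0,0,0]],
    [[0,0,0],[0,0,0]],
    [[0,0,-0.4],[0,0,0]],
    [[0,0,-0.8],[0,0,0]],
    [[0,0,-1],[0,0,0]],
  ],
  gripper=1,
)

```text
time: 51.85
tool_pos: [0.3974, -0.0825, 0.1022]
tool_rot: [-3.141, -0.0, 1.57]
contact_force: [0.5, 0.5, 0.2]
opening: 0.0919
grip_force: 0.0
```

send_rows(
  plan=[
    [[0,0,-1],[0,0,0]],
    [[0,0,-1],[0,0,0]],
    [[0,0,-0.94],[0,0,0]],
    [[0,0,0],[0,0,0]],
    [[0,0,0],[0,0,0]],
    [[0,0,0],[0,0,0]],
    [[-1,-0.14,0],[0,0,0]],
    [[-1,-0.14,0],[0,0,0]],
    [[-1,-0.14,0],[0,0,0]],
    [[-1,-0.14,0],[0,0,0]],
  ],
)

```text
time: 53.1
tool_pos: [0.383, -0.1832, 0.1739]
tool_rot: [-3.14, -0.001, 1.57]
contact_force: [0.5, -0.3, -0.2]
opening: 0.0919
grip_force: 0.0
```

Run:
```python
from h import *
p,d=read_camera("wrist")
w=pts("wrist",d).reshape(-1,3);s=robot.observe();print(s["tool_pos"],s["tool_rot"])
q=w[(w[:,2]>.088)&(w[:,2]<.1)&(np.hypot(w[:,0]-.3976,w[:,1]+.0825)<.05)]
print(len(q),(q.min(0)+q.max(0))/2,np.ptp(q,0))
for n in("scene","side"):
  p,d=read_camera(n);w=pts(n,d).reshape(-1,3)
  q=w[(w[:,2]>.092)&(w[:,2]<.1)&(np.hypot(w[:,0]-.3976,w[:,1]+.0825)<.045)];print(n,len(q),(q.min(0)+q.max(0))/2,np.ptp(q,0))
```

```text
[ 0.3831146  -0.18566714  0.1740161 ] [-3.14072415e+00  8.72741308e-04  1.56907586e+00]
10128 [ 0.39812101 -0.08510389  0.09153485] [0.06306504 0.06234118 0.00698674]
scene 337 [ 0.39815467 -0.08622625  0.09410186] [0.06146269 0.05846189 0.00417211]
side 838 [ 0.39776093 -0.08091148  0.09357805] [0.06045202 0.06125179 0.00314805]
```

send_rows(
  plan=[
    [[-1,-0.15,0],[0,0,0]],
    [[-1,-0.15,0],[0,0,0]],
    [[-1,-0.15,0],[0,0,0]],
    [[-1,-0.15,0],[0,0,0]],
    [[-1,-0.15,0],[0,0,0]],
    [[-1,-0.15,0],[0,0,0]],
    [[-1,-0.15,0],[0,0,0]],
    [[-1,-0.15,0],[0,0,0]],
    [[-1,-0.15,0],[0,0,0]],
    [[-0.08,0,0],[0,0,0]],
  ],
)

```text
time: 54.5
tool_pos: [0.3496, -0.4096, 0.174]
tool_rot: [-3.141, -0.001, 1.569]
contact_force: [-0.1, 0.1, 0.4]
opening: 0.0917
grip_force: 0.0
```

send_rows(
  plan=[
    [[0,0,-0.6],[0,0,0]],
    [[0,0,-0.5],[0,0,0]],
    [[0,0,0],[0,0,0]],
    [[0,0,0],[0,0,0]],
    [[0,0,0],[0,0,0]],
    [[0,0,0],[0,0,0]],
    [[0,0,0],[0,0,0]],
    [[0,0,0],[0,0,0]],
    [[0,0,0],[0,0,0]],
    [[0,0,0],[0,0,0]],
  ],
)

```text
time: 55.75
tool_pos: [0.3495, -0.4096, 0.2022]
tool_rot: [3.142, -0.0, 1.57]
contact_force: [-0.4, 0.9, 0.8]
opening: 0.0919
grip_force: 0.0
```

Run:
```python
from h import *
s=robot.observe();p,d=read_camera("wrist");cv2.imwrite("pics/w7.png",p)
w=pts("wrist",d);print(s["tool_pos"],s["tool_rot"])
q=w.reshape(-1,3);q=q[(q[:,2]>.138)&(q[:,2]<.16)&(np.hypot(q[:,0]-.35,q[:,1]+.41)<.04)]
print(len(q),q.min(0),q.max(0),q.mean(0))
```

```text
[ 0.34948012 -0.40958055  0.20216129] [ 3.14157431e+00 -9.65463086e-05  1.56975311e+00]
386 [ 0.33828494 -0.41888121  0.13800201] [ 0.36083462 -0.40116358  0.1504104 ] [ 0.34980173 -0.40757337  0.14635625]
```

send_rows(
  plan=[
    [[0,0,0.74],[0,0,0]],
    [[0,0,0.74],[0,0,0]],
    [[0,0,0.74],[0,0,0]],
    [[0,0,0.74],[0,0,0]],
    [[0,0,0.72],[0,0,0]],
    [[0,0,0],[0,0,0]],
    [[0,0,0],[0,0,0]],
    [[0,0,0],[0,0,0]],
    [[0,0,0],[0,0,0]],
    [[0,0,0],[0,0,0]],
  ],
)

```text
time: 57.05
tool_pos: [0.3496, -0.4096, 0.1105]
tool_rot: [3.141, 0.0, 1.57]
contact_force: [0.4, 0.4, 0.6]
opening: 0.0915
grip_force: 0.0
```

send_rows(
  plan=[
    [[0,0,0],[0,0,0]],
    [[0,0,0],[0,0,0]],
    [[0,0,0],[0,0,0]],
    [[0,0,0],[0,0,0]],
    [[0,0,0],[0,0,0]],
    [[0,0,0],[0,0,0]],
    [[0,0,0],[0,0,0]],
    [[0,0,0],[0,0,0]],
    [[0,0,0],[0,0,0]],
    [[0,0,0],[0,0,0]],
  ],
  gripper=-0.3,
  force=20,
)

```text
time: 58.3
tool_pos: [0.3495, -0.4096, 0.1102]
tool_rot: [3.142, -0.0, 1.57]
contact_force: [0.6, 0.7, -0.2]
opening: 0.0477
grip_force: 20.0
```

send_rows(
  plan=[
    [[0,0,-0.5],[0,0,0]],
    [[0,0,-0.9],[0,0,0]],
    [[0,0,-1],[0,0,0]],
    [[0.9,0.2,0],[0,0,0]],
    [[0.9,0.2,0],[0,0,0]],
    [[0.9,0.2,0],[0,0,0]],
    [[0.9,0.2,0],[0,0,0]],
    [[0.9,0.2,0],[0,0,0]],
    [[0.9,0.2,0],[0,0,0]],
    [[0.9,0.2,0],[0,0,0]],
  ],
)

```text
time: 59.55
tool_pos: [0.3849, -0.2504, 0.1701]
tool_rot: [-3.141, -0.0, 1.57]
contact_force: [0.7, -0.1, -1.3]
opening: 0.0481
grip_force: 20.0
```

send_rows(
  plan=[
    [[0.9,0.2,0],[0,0,0]],
    [[0.9,0.2,0],[0,0,0]],
    [[0.6,0.2,0],[0,0,0]],
    [[0,0,0],[0,0,0]],
    [[0,0,0.8],[0,0,0]],
    [[0,0,0.8],[0,0,0]],
    [[0,0,0.5],[0,0,0]],
    [[0,0,0.26],[0,0,0]],
    [[0,0,0],[0,0,0]],
    [[0,0,0],[0,0,0]],
  ],
)

```text
time: 60.8
tool_pos: [0.4, -0.1924, 0.1117]
tool_rot: [3.141, 0.001, 1.57]
contact_force: [-0.4, -0.1, -2.0]
opening: 0.048
grip_force: 20.0
```

send_rows(
  plan=[
    [[0.01,0,0.05],[0,0,0]],
    [[0,0,0],[0,0,0]],
    [[0,0,0],[0,0,0]],
    [[0,0,0],[0,0,0]],
    [[0,0,0],[0,0,0]],
    [[0,0,0],[0,0,0]],
    [[0,0,0],[0,0,0]],
    [[0,0,0],[0,0,0]],
    [[0,0,0],[0,0,0]],
    [[0,0,0],[0,0,0]],
  ],
)

```text
time: 62.05
tool_pos: [0.3999, -0.1919, 0.1101]
tool_rot: [3.141, 0.0, 1.57]
contact_force: [1.1, 1.5, 3.7]
opening: 0.0482
grip_force: 20.0
```

send_rows(
  plan=[
    [[0,0,0],[0,0,0]],
    [[0,0,0],[0,0,0]],
    [[0,0,0],[0,0,0]],
    [[0,0,0],[0,0,0]],
    [[0,0,0],[0,0,0]],
    [[0,0,0],[0,0,0]],
    [[0,0,0],[0,0,0]],
    [[0,0,-0.4],[0,0,0]],
    [[0,0,-0.8],[0,0,0]],
    [[0,0,-1],[0,0,0]],
  ],
  gripper=1,
)

```text
time: 63.3
tool_pos: [0.3996, -0.1918, 0.1659]
tool_rot: [-3.141, -0.0, 1.57]
contact_force: [0.7, -1.8, -0.5]
opening: 0.092
grip_force: 0.0
```

send_rows(
  plan=[
    [[0,0,-1],[0,0,0]],
    [[0,0,-0.48],[0,0,0]],
    [[0,0,0],[0,0,0]],
    [[0,0,0],[0,0,0]],
    [[0,0,0],[0,0,0]],
    [[0,0,0],[0,0,0]],
    [[0,0,0],[0,0,0]],
    [[0,0,0],[0,0,0]],
    [[0,0,0],[0,0,0]],
    [[0,0,0],[0,0,0]],
  ],
)

```text
time: 64.55
tool_pos: [0.3997, -0.1919, 0.202]
tool_rot: [3.141, -0.0, 1.57]
contact_force: [-0.9, 0.1, 0.4]
opening: 0.0922
grip_force: 0.0
```

Run:
```python
from h import *
s=robot.observe();p,d=read_camera("wrist");cv2.imwrite("pics/w8.png",p)
w=pts("wrist",d).reshape(-1,3);print(s["tool_pos"])
q=w[(w[:,2]>.138)&(w[:,2]<.16)&(np.hypot(w[:,0]-.4,w[:,1]+.193)<.04)]
print("mill",len(q),q.min(0),q.max(0),q.mean(0))
q=w[(w[:,2]>.088)&(w[:,2]<.1)&(np.hypot(w[:,0]-.3976,w[:,1]+.0825)<.05)]
print("jar",len(q),(q.min(0)+q.max(0))/2,np.ptp(q,0))
a=cv2.imread("pics/w1.png");cv2.imwrite("pics/cmp8.png",cv2.resize(np.hstack([a,p])[:320],(800,200)))
```

```text
[ 0.39972026 -0.19188394  0.2019586 ]
mill 390 [ 0.38982146 -0.20153523  0.13800348] [ 0.41114823 -0.1810767   0.14996653] [ 0.40012533 -0.18972356  0.14637077]
jar 8286 [ 0.39793655 -0.08224978  0.09195797] [0.06222781 0.06304655 0.0078562 ]
```

View pics/cmp8.png

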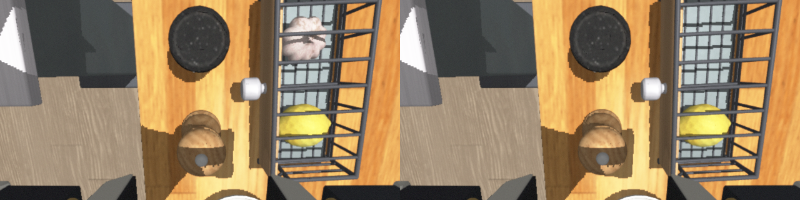

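The before and after halves match: the jar, mill and knob are in the same pixels in both, the drawer is shut, the lemon is inside and the garlic is gone from it.

```bash
python3 -c "
from cell import robot
print(robot.hand_in())"
```

```text
the job is handed in; nothing more can be done
None
```

The job is handed in at about 65 s: the garlic is in the white dish and the lemon is still in the drawer, which is shut; the mill and jar stand upright within about 1 mm of where they started, and the flask was not touched.

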